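Rinse the paste brush and hang it to drip

ROBOT

A 6-joint arm with a two-finger parallel gripper is mounted at the origin on the work surface. World frame = base frame: x ahead of the robot, y to its left, z up, the work surface at z = 0. Lengths are in mm, angles in rad, forces in N, time in s.
With the tool pointing down it reaches from about 350 to 975 mm from the base axis. Payload 7.1 kg.
Tool frame: the origin (TCP) lies at the very end of the fingers, on their centre line; the grasp point (between the pads) lies ctrl.hold_point_z behind it (ctrl.hold_point_z is the distance from the TCP to the grasp point, in mm); z points along the fingers, y is the line along which they close (so a half turn about z gives the same grasp; the last joint's range is limited). The gripper opens to 88 mm and grips with 3 to 60 N. Pads are 20 mm wide; open, the fingers measure 115 mm over their backs; the gripper's body (75 mm by 178 mm) begins 61 mm behind the grasp point.
Start: joints at [-1.196, 0.423, 1.63, -0, 1.089, -0.019], TCP at [239.828, -577.137, 222.675] pointing down, gripper open.
Joint ranges: [-3, 3], [-0.9, 2.11], [0.09, 2.58], [-1.31, 4.45], [0.11, 2.69], [-2.54, 2.54]. Speed limits (rad/s): [2.39, 2.39, 3.01, 3.14, 3.14, 3.14].

INTERFACE

Orientations are given as a rotation vector (axis times angle).
In Python, from workcell import ctrl gives the robot as it stands. The module is installed in compiled form; this text tells all that it offers.
- The arm moves only by the shell command python3 -m creep 'ROWS'. ROWS is JSON, a list of rows, each an object with "translation": the shift along the tool's x, y, z in mm, a list of three; "angular": the turn, a rotation vector about the tool's x, y, z in rad, a list of three; "jaw": the opening, from 0 (shut) to 1 (fully open). A call has exactly 8 rows; each row is the pose to reach, as a shift and turn from the pose commanded when the call began, along the tool's axes at that moment; what a row does not reach only later rows make up. A row lasts 1/8 s, in which the tool goes at most 62.5 mm and 10.7 degrees, less where a joint would pass 70% of its speed; a pose out of reach is approached as far as the arm can. A call with a gripper value outside its range is refused whole. The fingers move at their own pace and stop on an object; the grip force is fixed at half the most. Time passes only in rows, so rows that repeat a pose let the fingers close, or fill a call up. It gives the time, the measured TCP pose, the force, the opening and the grip force at its end, in the units of the state.
- ctrl.get_obs(): the state, without advancing time (a new reading comes with each control period).
- ctrl.get_image(name): name is "side" or "top" or "wrist"; returns the picture (400x640x3 uint8, red, green, blue); there is no depth.
- ctrl.camera_info(name): a dict with "camera_matrix" (3x3 intrinsics, pixels), "distortion" ([k1, k2, p1, p2, k3] as OpenCV has them; the pictures are not rectified), "world_from_camera" (4x4, takes a point from camera to world coordinates). Camera axes: x right, y up, looking along -z (the intrinsics and any distortion apply to the point x, -y, -z); pixel columns grow to the right and rows downward; lengths in mm; the calibration is good to about 2 mm. A picture is of the moment at which its call begins: read the wrist's pose just before it. camera_info takes no time and is no camera call; for the wrist camera it gives the pose at the moment of the call.
- ctrl.close_job(): hands the job in; it is judged then, once.
Trained networks look in the newest picture that a camera, given by its name, has taken for a name from the list of things; names that differ only in an ending like _2 or _b are one class to them, and where a whole thing is asked for, a point or a joint stands for the part that bears it (a point fixed in the world has none). Each returns a list of dicts, best first, with "score" (0 to 1); they miss things now and then, are a little off and sometimes report something else, mostly with a low value. They report only what shows in the picture. A call takes as long as a camera call. They do not tell look-alikes from the thing itself.
- ctrl.look_for(camera, label): "rect" ([left, top, right, bottom] in pixels, round what is visible of it).
The state is a dict: "t": time; "qpos": joint angles; "qvel": joint speeds; "joint_torque": joint torques, N m; "ee_pos": TCP position; "orientation": TCP orientation; "ft_force": force on the tool from outside, world axes, zero at the start; "moment": the same for the moment, N m; "width": finger opening in mm; "grasp_force": force on a finger pad.
Only numpy, scipy, OpenCV 4.12 (cv2) and the standard library are available. Lean on these libraries where they do the work, as an engineer would, in place of code of your own. Each camera call takes 0.05 s, during which the arm holds its last target. There are 200 camera calls.

TASK

Rinse the paste brush: lift it off the hook of the storage stand (the one on the flat wooden base), dip its bristles well below the rim of the plain steel pot and lift them out again, then hang the brush by its guard disc on the empty hook of the drip stand (the one over the tray) and let go. Keep the brush roughly upright while dipping, do not push hard against the pot, and leave the pot and everything else on the desk standing where it is.

Things in the scene. Friction and masses are not known exactly. Their poses are not given: they have to be found in the camera images.
- brush: round paste brush, 190 mm long, 80 g, hanging bristles down on the storage stand at the start. Origin: middle of the bristle tip; z along the brush to the handle's end. From the tip up: rigid bristles 21 mm thick (0-40 mm), ferrule 18 mm thick (to 57 mm), shaft 12 mm thick (to 110 mm), flat guard disc 52 mm wide (to 116 mm), wooden handle 18 mm thick (to 190 mm)
- brush_guard (a point): point on the brush's axis at the underside of its guard disc, 110 mm from the bristle tip
- brush_grip (a point): point on the brush's axis in the handle, 160 mm from the bristle tip, a good place to grip from above
- store_stand: storage stand holding the brush at the start, on a flat pale wood base 120 x 110 x 12 mm. A steel post 12 mm thick, its axis 42 mm behind the origin (local +x), rises to 168 mm and carries a two-pronged hook pointing along local -x, roughly towards the robot. Bolted down. Origin: centre of the base's underside, straight below the seat's middle; z up
- store_seat (a point): middle of the storage stand's hook, midway between its two parallel level prongs, at the height of their top (150 mm). Prongs 6 mm thick, 24 mm clear between them: the brush's shaft hangs between, its guard disc rests on both, between post and upturned tips (72 mm clear). Nothing above. Axes as the stand's
- store_tips (a point): midpoint between the tops of the two upturned tips of the storage stand's hook, 39 mm in front of the seat's middle (local -x), at 168 mm height: 18 mm above the prongs. The brush's guard must rise above these tips to pass forward or back over them
- drip_stand: drip stand, same post and hook as the storage stand but on a shallow open steel tray 120 x 110 mm, walls 18 mm tall; hook empty at the start. A steel post 12 mm thick, its axis 42 mm behind the origin (local +x), rises to 168 mm and carries a two-pronged hook pointing along local -x, roughly towards the robot. Bolted down. Origin: centre of the base's underside, straight below the seat's middle; z up
- drip_seat (a point): middle of the drip stand's hook, where the middle of the guard disc's underside belongs: midway between its two parallel level prongs, at the height of their top (150 mm). Prongs 6 mm thick, 24 mm clear between them, 72 mm clear between post and upturned tips. Nothing above. Axes as the stand's
- drip_tips (a point): midpoint between the tops of the two upturned tips of the drip stand's hook, 39 mm in front of the seat's middle (local -x), at 168 mm height: 18 mm above the prongs. The brush's guard must rise above these tips to pass forward or back over them
- pot: rinsing pot: plain straight steel pot without handle, 80 mm wide outside, 74 mm inside, 75 mm tall, floor 4 mm thick, empty, 0.3 kg, loose on the desk. Origin: centre of its underside
- pot_rim (a point): centre of the rinsing pot's mouth, at rim height (75 mm)
- mug: white ceramic mug with a side handle, 80 mm wide, 90 mm tall; origin: centre of its underside. Bystander
- stapler: black desk stapler, 135 x 36 mm, 51 mm tall; origin: centre of its underside. Bystander
- tape_dispenser: black tape dispenser with a clear roll, 150 x 50 mm, 86 mm tall; origin: centre of its underside. Bystander
- hole_punch: dark two-hole punch, 115 x 100 mm, 61 mm tall; origin: centre of its underside. Bystander
- pen_cup: black cup full of pens, 78 mm wide, 160 mm tall with its pens; origin: centre of its underside. Bystander
- calculator: flat grey pocket calculator, 140 x 75 mm, 16 mm tall; origin: centre of its underside. Bystander
Mind the look-alikes: they are no part of the job. Leave any yellow look-alike of the pot alone.

How it is judged:
By the outcome, as a careful person would: the job done as asked, in the order asked, and still so for the second after the job is handed in, with the robot touching nothing.
It also fails if it takes over 58 s, if anything falls off the work surface, if the arm or the gripper's body presses on something with over 40 N, if the wrist force passes 120 N, or if a joint passes its speed limit or range.

## Working session

There is one attempt and no reset: what is moved stays moved. The work goes in short steps, Python scripts to look and compute and a shell command to move; the robot and the scene stay as the last step left them, time stands still between calls to the robot, and variables do not carry over. Pictures are saved under pics/ and viewed, at most 10 in all, crops included, and the job is handed in when it is done.

```bash
mkdir -p pics; python3 - <<'E'
from workcell import ctrl
import cv2,numpy as np
print(ctrl.get_obs(), ctrl.hold_point_z)
for n in ["side","top"]:
    im=ctrl.get_image(n); cv2.imwrite(f"pics/{n}0.png",im[:,:,::-1])
    i=ctrl.camera_info(n); print(n,np.round(i["world_from_camera"],3).tolist(),np.round(i["camera_matrix"],1).tolist(),i["distortion"])
    for l in ["brush","brush_guard","store_stand","store_seat","store_tips","drip_stand","drip_seat","drip_tips","pot","pot_rim"]:
        print(n,l,[(np.round(d["rect"],1).tolist(),round(d["score"],2)) for d in ctrl.look_for(n,l)[:3]])
E
```

```text
{'t': 0.0, 'qpos': array([-1.19601700e+00,  4.23803781e-01,  1.63072056e+00,  3.68463907e-06,
        1.08859357e+00, -1.90166035e-02]), 'qvel': array([-0.00021296,  0.00178249, -0.00060008, -0.00127238, -0.00040823,
       -0.00060523]), 'joint_torque': array([ 2.24141499e-03, -5.44622862e+01, -2.73670113e+01,  6.44716923e-02,
        2.28320021e-02, -1.37287293e-04]), 'ee_pos': array([ 239.61576613, -576.62270957,  221.91283098]), 'orientation': array([-3.07941899e+00, -6.14287615e-01,  4.18692864e-04]), 'ft_force': array([0.68241618, 0.37621899, 0.73629488]), 'moment': array([-0.03327734,  0.0374917 ,  0.01243388]), 'grasp_force': 0.0, 'width': 87.53019501991129} 18.700000000000003
side [[-0.991, 0.085, -0.104, 427.381], [-0.134, -0.689, 0.712, 780.939], [-0.011, 0.719, 0.695, 891.791], [0.0, 0.0, 0.0, 1.0]] [[438.3, 0.0, 321.7], [0.0, 438.3, 199.8], [0.0, 0.0, 1.0]] [-0.03793378  0.          0.          0.          0.        ]
side brush [([332.8, 94.2, 352.8, 150.1], 0.85)]
side brush_guard [([333.6, 98.6, 349.8, 150.1], 0.89), ([392.8, 293.0, 451.4, 352.8], 0.32), ([329.2, 173.
[... 1046 characters left out ...]
187.4, 170.1, 231.0, 216.8], 0.69)]
top brush_guard [([427.9, 202.3, 451.3, 218.5], 0.66)]
top store_stand [([404.3, 187.5, 452.2, 234.4], 0.88)]
top store_seat [([405.1, 190.3, 455.5, 236.6], 0.69), ([386.2, 254.4, 416.0, 302.0], 0.45), ([346.8, 112.3, 376.1, 151.5], 0.33)]
top store_tips [([408.6, 190.5, 447.9, 237.5], 0.68)]
top drip_stand [([186.1, 167.9, 231.3, 217.0], 0.79)]
top drip_seat [([186.2, 169.8, 232.3, 216.6], 0.7)]
top drip_tips [([182.0, 169.4, 232.5, 216.7], 0.97)]
top pot [([243.6, 165.1, 275.4, 193.4], 0.94), ([296.9, 190.4, 331.2, 219.4], 0.72)]
top pot_rim [([244.0, 165.3, 275.7, 191.8], 0.98), ([302.5, 187.0, 328.0, 220.5], 0.97), ([183.7, 170.3, 232.5, 217.9], 0.37)]
```

```bash
python3 - <<'E'
import cv2
a=cv2.imread("pics/top0.png");cv2.imwrite("pics/topc.png",cv2.resize(a[90:315,160:480],(800,562),interpolation=cv2.INTER_CUBIC))
a=cv2.imread("pics/side0.png");cv2.imwrite("pics/sidec.png",cv2.resize(a[80:390,180:480],(580,600),interpolation=cv2.INTER_CUBIC))
E
```

```text
(no output)
```

View pics/topc.png

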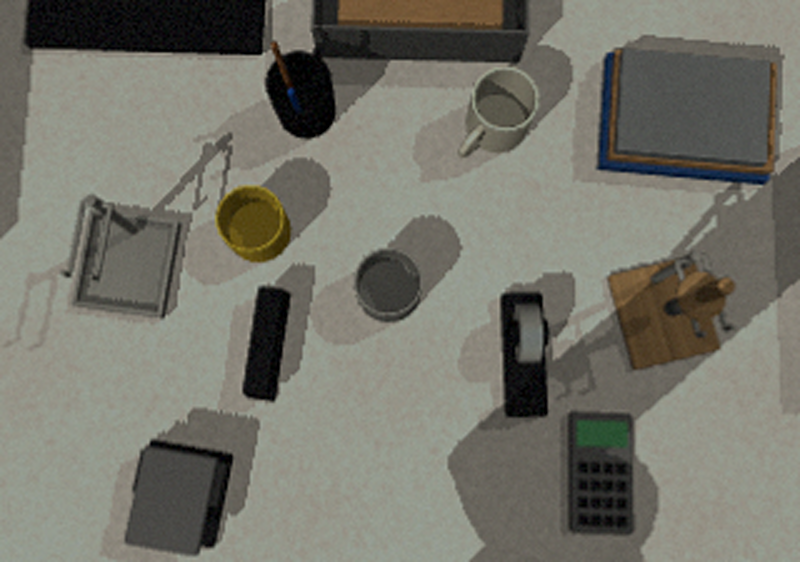

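View pics/sidec.png

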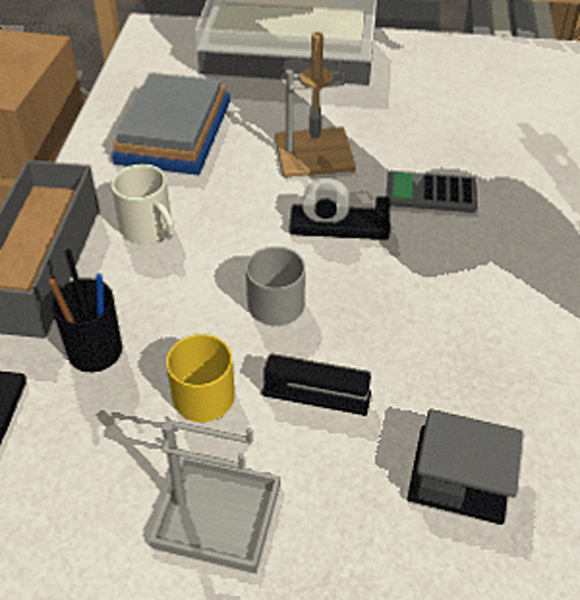

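```bash
cat > h.py <<'E'
from workcell import ctrl
import cv2,numpy as np
from scipy.spatial.transform import Rotation as R
def ray(info,px):
    K=np.array(info["camera_matrix"]);D=np.array(info["distortion"]);T=np.array(info["world_from_camera"])
    u=cv2.undistortPoints(np.array([[px]],float),K,D)[0,0]
    return T[:3,3],T[:3,:3]@np.array([u[0],-u[1],-1.])
def atz(info,px,z):
    o,d=ray(info,px); return o+d*(z-o[2])/d[2]
def proj(info,P):
    T=np.array(info["world_from_camera"]);c=(np.array(P,float).reshape(-1,3)-T[:3,3])@T[:3,:3]
    return cv2.projectPoints(c*[1,-1,-1],np.zeros(3),np.zeros(3),np.array(info["camera_matrix"]),np.array(info["distortion"]))[0][:,0]
E
python3 - <<'E'
from h import *
t=ctrl.camera_info("top");s=ctrl.camera_info("side")
T=lambda x,y,z:np.round(atz(t,(160+x/2.5,90+y/2.5),z)[:2])
S=lambda x,y,z:np.round(atz(s,(180+x/1.9333,80+y/1.9333),z)[:2])
print("pot",T(389,283,75),S(276,270,75),T(390,290,0))
print("drip tray T",[T(*p,18) for p in [(88,200),(188,212),(165,318),(72,305)]])
print("drip tray S",[S(*p,18) for p in [(150,535),(168,457),(280,478),(258,565)]])
print("drip post",T(90,200,168),S(170,422,168),"tips",T(68,273,168),T(97,278,168),S(250,431,168),S(241,458,168))
print("store base T",[T(*p,12) for p in [(610,272),(692,255),(722,345),(632,368)]])
print("store base S",[S(*p,12) for p in [(276,132),(345,130),(355,162),(282,167)]])
print("brush end",T(727,287,230),S(317,35,230),"guard",T(693,298,116),S(317,77,156))
print("st tips",T(728,327,168),T(680,345,168))
E
```

```text
pot [537.   8.] [538.  16.] [540.   8.]
drip tray T [array([640., 381.]), array([628., 258.]), array([496., 278.]), array([509., 390.])]
drip tray S [array([629., 374.]), array([631., 277.]), array([497., 287.]), array([507., 392.])]
drip post [604. 327.] [603. 324.] tips [525. 343.] [521. 313.] [522. 324.] [526. 355.]
store base T [array([ 568., -262.]), array([ 592., -363.]), array([ 482., -396.]), array([ 451., -287.])]
store base S [array([ 589., -363.]), array([ 473., -383.]), array([ 450., -299.]), array([ 567., -272.])]
brush end [ 518. -325.] [ 520. -321.] guard [ 523. -329.] [ 518. -321.]
st tips [ 486. -347.] [ 466. -297.]
```

```bash
python3 -m creep '[{"translation":[25,-9,-30],"angular":[0,0,0],"jaw":1},{"translation":[80,-28,-55],"angular":[0,0,0],"jaw":1},{"translation":[135,-48,-58],"angular":[0,0,0],"jaw":1},{"translation":[190,-68,-58],"angular":[0,0,0],"jaw":1},{"translation":[245,-87,-58],"angular":[0,0,0],"jaw":1},{"translation":[300,-107,-58],"angular":[0,0,0],"jaw":1},{"translation":[340,-121,-58],"angular":[0,0,0],"jaw":1},{"translation":[356,-127,-58],"angular":[0,0,0],"jaw":1}]'
python3 - <<'E'
from h import *
o=ctrl.get_obs();print(o["ee_pos"],o["orientation"],o["qpos"])
im=ctrl.get_image("wrist");w=ctrl.camera_info("wrist");cv2.imwrite("pics/w1.png",im[:,:,::-1])
for l in ["brush","brush_guard"]: print(ctrl.look_for("wrist",l)[:2])
print(proj(w,[[519,-323,230],[519,-323,156],[519,-323,40],o["ee_pos"]]), w["world_from_camera"])
E
```

```text
t: 2.1
ee_pos: [521.3, -321.6, 280.7]
orientation: [3.08, 0.618, 0.0]
ft_force: [-0.6, 0.0, -0.1]
width: 87.9
grasp_force: 0.0
[ 521.29454179 -321.62487219  280.68699004] [3.08009702e+00 6.18375207e-01 2.67750772e-04] [-5.72282849e-01  3.45713029e-01  1.60513509e+00  1.00933299e-04
  1.19059796e+00  6.02214266e-01]
[{'rect': [300.9, 165.7, 357.4, 235.6], 'score': 0.57}]
[{'rect': [301.4, 163.6, 351.8, 233.8], 'score': 0.87}]
[[322.8487886  226.56306677]
 [322.71782444 196.49753238]
 [322.60282965 170.21927715]
 [322.30039771 256.3177364 ]] [[ 3.85557166e-01  8.81907804e-01  2.71264257e-01  5.97241165e+02]
 [-9.22683727e-01  3.68722418e-01  1.12687700e-01 -2.89867195e+02]
 [-6.41050959e-04 -2.93738666e-01  9.55885550e-01  4.43451063e+02]
 [ 0.00000000e+00  0.00000000e+00  0.00000000e+00  1.00000000e+00]]
```

View pics/w1.png

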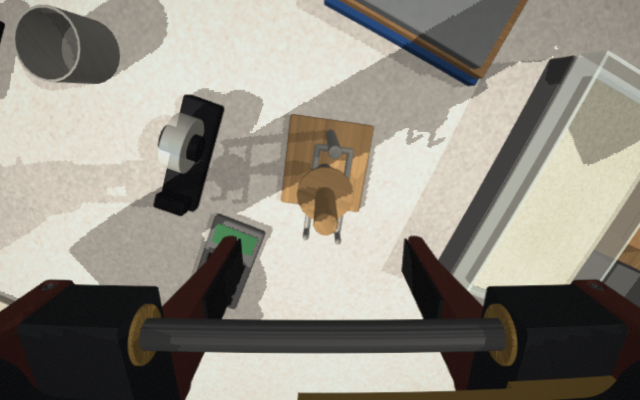

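The wrist picture shows the brush end at about (325,224) and its guard at about (325,192). Both are within ~3 px of the prediction and centred between the fingers. Descend and grip.

```bash
python3 -m creep '[{"translation":[1,1,30],"angular":[0,0,0],"jaw":1},{"translation":[1,1,60],"angular":[0,0,0],"jaw":1},{"translation":[1,1,85],"angular":[0,0,0],"jaw":1},{"translation":[1,1,98],"angular":[0,0,0],"jaw":1},{"translation":[1,1,98],"angular":[0,0,0],"jaw":0.5},{"translation":[1,1,98],"angular":[0,0,0],"jaw":0},{"translation":[1,1,98],"angular":[0,0,0],"jaw":0},{"translation":[1,1,98],"angular":[0,0,0],"jaw":0}]'
python3 -m creep '[{"translation":[0,0,0],"angular":[0,0,0],"jaw":0},{"translation":[0,0,0],"angular":[0,0,0],"jaw":0},{"translation":[0,0,0],"angular":[0,0,0],"jaw":0},{"translation":[0,0,0],"angular":[0,0,0],"jaw":0},{"translation":[0,0,-5],"angular":[0,0,0],"jaw":0},{"translation":[0,0,-10],"angular":[0,0,0],"jaw":0},{"translation":[0,0,-15],"angular":[0,0,0],"jaw":0},{"translation":[0,0,-20],"angular":[0,0,0],"jaw":0}]'
```

```text
t: 3.25
ee_pos: [521.5, -324.0, 183.4]
orientation: [3.08, 0.615, 0.001]
ft_force: [0.2, 0.5, -1.0]
width: 51.3
grasp_force: 0.0
t: 4.25
ee_pos: [521.2, -323.9, 203.2]
orientation: [3.081, 0.614, 0.0]
ft_force: [-0.2, -1.2, -0.1]
width: 17.4
grasp_force: 30.0
```

```bash
python3 -m creep '[{"translation":[0,0,-20],"angular":[0,0,0],"jaw":0},{"translation":[0,0,-45],"angular":[0,0,0],"jaw":0},{"translation":[0,0,-70],"angular":[0,0,0],"jaw":0},{"translation":[0,0,-80],"angular":[0,0,0],"jaw":0},{"translation":[10,-21,-80],"angular":[0,0,0],"jaw":0},{"translation":[28,-60,-80],"angular":[0,0,0],"jaw":0},{"translation":[46,-98,-80],"angular":[0,0,0],"jaw":0},{"translation":[55,-115,-80],"angular":[0,0,0],"jaw":0}]'
python3 -m creep '[{"translation":[10,-21,0],"angular":[0,0,0],"jaw":0},{"translation":[26,-56,0],"angular":[0,0,0],"jaw":0},{"translation":[42,-90,0],"angular":[0,0,0],"jaw":0},{"translation":[58,-124,0],"angular":[0,0,0],"jaw":0},{"translation":[72,-154,0],"angular":[0,0,0],"jaw":0},{"translation":[82,-174,0],"angular":[0,0,0],"jaw":0},{"translation":[86,-184,0],"angular":[0,0,0],"jaw":0},{"translation":[87,-185,0],"angular":[0,0,0],"jaw":0}]'
python3 - <<'E'
from h import *
o=ctrl.get_obs();p=o["ee_pos"];print(p,o["orientation"])
a=ctrl.get_image("side");cv2.imwrite("pics/s2.png",cv2.resize(a[120:300,220:400,::-1],(600,600),interpolation=cv2.INTER_CUBIC))
b=ctrl.get_image("wrist");cv2.imwrite("pics/w2.png",b[:,:,::-1])
print(ctrl.look_for("wrist","pot")[:2],ctrl.look_for("wrist","brush")[:2])
s=ctrl.camera_info("side");w=ctrl.camera_info("wrist")
tip=p-[0,0,141]
print("s crop: tip,guard,pot rim", (proj(s,[tip,tip+[0,0,110],[538,8,75]])-[220,120])*600/180)
print("w: tip,guard,pot rim", proj(w,[tip,tip+[0,0,110],[538,8,75]]))
E
```

```text
t: 5.25
ee_pos: [527.3, -194.4, 282.1]
orientation: [-3.08, -0.617, 0.002]
ft_force: [1.0, -0.6, -0.6]
width: 17.6
grasp_force: 30.0
t: 6.25
ee_pos: [537.1, 7.8, 282.4]
orientation: [3.081, 0.616, -0.001]
ft_force: [-0.7, -0.6, -1.2]
width: 17.2
grasp_force: 30.0
[537.09892219   7.81914392 282.44040207] [ 3.08050427e+00  6.15666116e-01 -7.24337505e-04]
[{'rect': [167.8, 12.8, 253.2, 91.8], 'score': 0.85}, {'rect': [287.1, 132.3, 355.6, 203.0], 'score': 0.67}] [{'rect': [166.0, 120.5, 234.9, 218.8], 'score': 0.66}, {'rect': [285.8, 202.8, 362.6, 295.4], 'score': 0.63}]
s crop: tip,guard,pot rim [[343.97056342 262.41933177]
 [342.52286666 147.33672747]
 [343.56279022 324.46119941]]
w: tip,guard,pot rim [[321.20103689 187.97477124]
 [320.71175565 232.71072974]
 [321.5190722  172.2436888 ]]
```

View pics/s2.png

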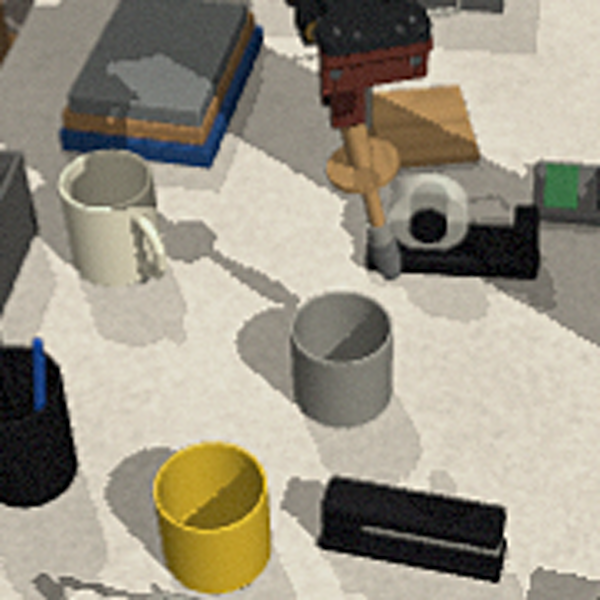

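View pics/w2.png

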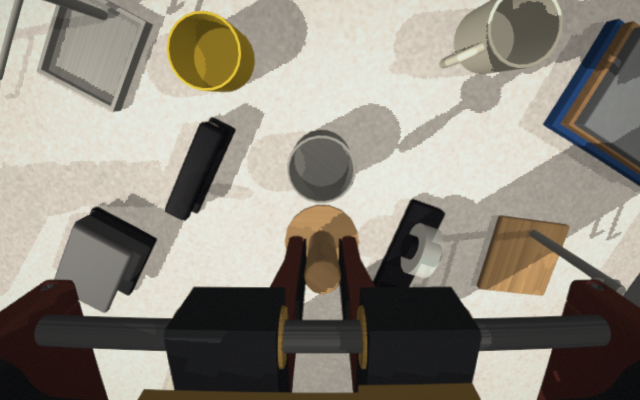

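The side view shows the brush tilted in the grip. The guard is at about (363,165) and the tip at about (387,270) in the crop, so the bristles lean toward the robot. In the wrist view the handle end is at (322,278). I'll fit the tilt.

```bash
python3 - <<'E'
from h import *
from scipy.optimize import least_squares
o=ctrl.get_obs();p=o["ee_pos"];Rt=R.from_rotvec(o["orientation"]).as_matrix()
s=ctrl.camera_info("side");w=ctrl.camera_info("wrist")
C=lambda x,y:np.array([220+x*.3,120+y*.3])
hp=p-Rt[:,2]*18.7
def f(v):
    d=-Rt@R.from_euler("xyz",[v[0],v[1],0]).apply([0,0,1])   # brush z, in world
    org=hp+Rt@[v[3],0,0]-d*v[2]
    pt=lambda h:org+d*h
    return d,pt
def res(v):
    d,pt=f(v)
    a=proj(s,[pt(113),pt(2),pt(48)]);b=proj(w,[pt(190)])
    return np.r_[(a[0]-C(363,164)),(a[1]-C(387,270)),(a[2]-C(377,230)),(b[0]-[322,277])/3]
r=least_squares(res,[0,0,160,0]);d,pt=f(r.x)
print(r.x,res(r.x).round(1),"d",d,"tip",pt(0),"guard",pt(110),"hp",hp,"end",pt(190))
print(proj(w,[pt(116),pt(190)]))
E
```

```text
[-1.09864408e-02 -1.84183880e-01  1.84838322e+02 -7.81749869e-01] [-0.4  0.4  0.1  0.1  0.1 -0.4 -0.1  0.2] d [0.16509209 0.08044713 0.98299179] tip [505.94907932  -8.20861295 119.62399015] guard [524.10920909   0.64057082 227.75308722] hp [537.18661303   6.96039101 301.31840069] end [537.3165762    7.07634084 306.39243055]
[[323.11527241 240.8284412 ]
 [321.83175456 277.45906497]]
```

```bash
python3 - <<'E'
from h import *
a=ctrl.get_image("side");o=ctrl.get_obs();print(o["t"],o["ee_pos"],o["width"])
b=ctrl.get_image("wrist")
A=cv2.resize(a[120:220,290:370,::-1],(480,600),interpolation=cv2.INTER_CUBIC);B=b[200:400,240:340+60,::-1]
B=cv2.resize(B[:110],(320,220),interpolation=cv2.INTER_CUBIC);B=cv2.copyMakeBorder(B,0,380,0,0,cv2.BORDER_CONSTANT)
cv2.imwrite("pics/c3.png",np.hstack([A,B]))
s=ctrl.camera_info("side");print((proj(s,[o["ee_pos"],o["ee_pos"]+[0,0,18.7]])-[290,120])*6)
E
```

```text
6.5 [537.19294999   6.98861134 282.63385176] 17.465278387112967
[[195.77395723 199.28421688]
 [195.2702621  159.23691607]]
```

View pics/c3.png

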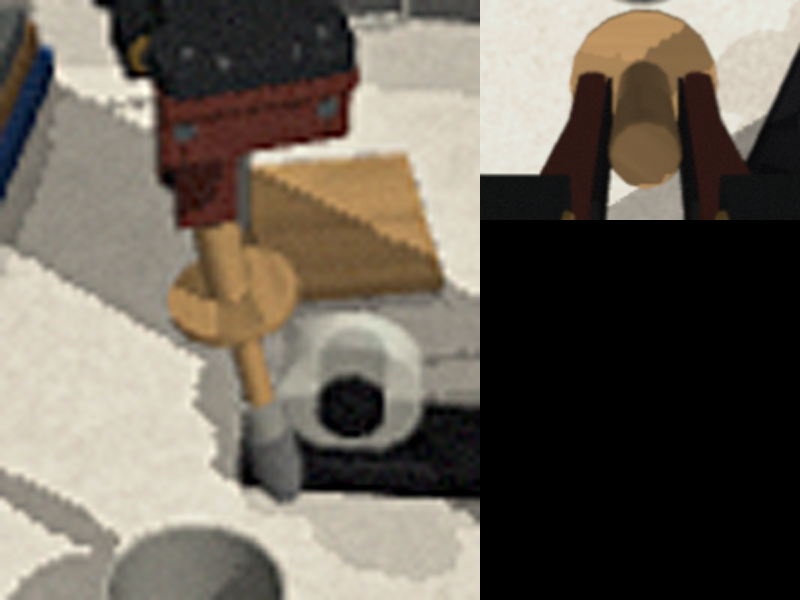

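The brush has slid down and tilted about 0.18 rad in the fingers, but it isn't moving now. I'll turn the tool to make it upright, move over the pot gently, and check.

```bash
python3 -m creep '[{"translation":[1,0,0],"angular":[0,0.02,0],"jaw":0},{"translation":[2,0,0],"angular":[0,0.06,0],"jaw":0},{"translation":[4,0,0],"angular":[0,0.10,0],"jaw":0},{"translation":[5,0,0],"angular":[0,0.14,0],"jaw":0},{"translation":[6,0,0],"angular":[0,0.17,0],"jaw":0},{"translation":[7,0,0],"angular":[0,0.184,0],"jaw":0},{"translation":[7,0,0],"angular":[0,0.184,0],"jaw":0},{"translation":[7,0,0],"angular":[0,0.184,0],"jaw":0}]'
python3 - <<'E'
from h import *
o=ctrl.get_obs();p=o["ee_pos"];Rt=R.from_rotvec(o["orientation"]).as_matrix();hp=p-Rt[:,2]*18.7
print("hp",hp,"zt",Rt[:,2],"xt",Rt[:,0])
a=ctrl.get_image("side");b=ctrl.get_image("wrist");s=ctrl.camera_info("side");w=ctrl.camera_info("wrist")
A=cv2.resize(a[120:240,280:376,::-1],(480,600),interpolation=cv2.INTER_CUBIC);B=cv2.resize(b[130:310,240:400,::-1],(320,360),interpolation=cv2.INTER_CUBIC)
cv2.imwrite("pics/c4.png",np.hstack([A,cv2.copyMakeBorder(B,0,240,0,0,cv2.BORDER_CONSTANT)]))
tip=hp-[0,0,184.8]
print((proj(s,[tip,tip+[0,0,113],[540,9,75]])-[280,120])*5, (proj(w,[tip+[0,0,116],tip+[0,0,190],[540,9,75]])-[240,130])*2+[480,0])
E
```

```text
t: 7.55
ee_pos: [543.8, 10.4, 282.7]
orientation: [-3.033, -0.605, -0.28]
ft_force: [-0.7, 0.3, -0.5]
width: 17.7
grasp_force: 30.0
hp [540.65710215   9.10190414 301.09057858] zt [ 0.16887439  0.07013392 -0.98313919] xt [0.90787651 0.3772571  0.18285876]
[[209.04578872 430.912562  ]
 [206.31810696 258.99972433]
 [211.23865175 487.73878698]] [[644.19610601 220.09532019]
 [644.0840699  292.91370226]
 [644.02443709 158.17953995]]
```

View pics/c4.png

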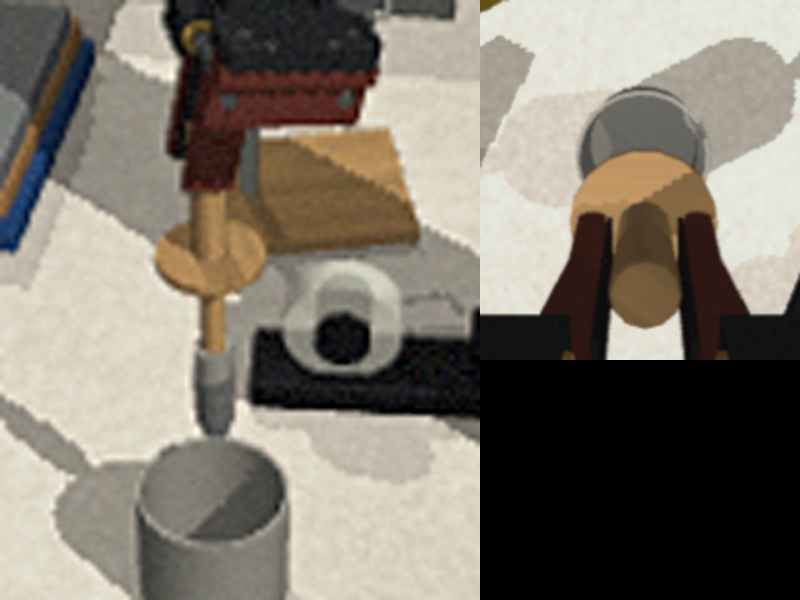

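The brush is now upright and matches the model to about 1.5 mm: tip at (215,433), above the pot rim centre at (212,490). Dipping 84 mm straight down, then back up.

```bash
python3 -m creep '[{"translation":[-1.5,0,8],"angular":[0,0,0],"jaw":0},{"translation":[-4,0,21.5],"angular":[0,0,0],"jaw":0},{"translation":[-6.5,0,35],"angular":[0,0,0],"jaw":0},{"translation":[-9,0,48.5],"angular":[0,0,0],"jaw":0},{"translation":[-11.5,0,62],"angular":[0,0,0],"jaw":0},{"translation":[-14,0,75],"angular":[0,0,0],"jaw":0},{"translation":[-15.4,0,82.6],"angular":[0,0,0],"jaw":0},{"translation":[-15.4,0,82.6],"angular":[0,0,0],"jaw":0}]'
python3 -m creep '[{"translation":[0,0,0],"angular":[0,0,0],"jaw":0},{"translation":[0,0,0],"angular":[0,0,0],"jaw":0},{"translation":[1.5,0,-8],"angular":[0,0,0],"jaw":0},{"translation":[4.5,0,-24],"angular":[0,0,0],"jaw":0},{"translation":[8,0,-42],"angular":[0,0,0],"jaw":0},{"translation":[11.5,0,-62],"angular":[0,0,0],"jaw":0},{"translation":[15,0,-80],"angular":[0,0,0],"jaw":0},{"translation":[17,0,-91],"angular":[0,0,0],"jaw":0}]'
python3 - <<'E'
from h import *
o=ctrl.get_obs();p=o["ee_pos"];Rt=R.from_rotvec(o["orientation"]).as_matrix();hp=p-Rt[:,2]*18.7
d=np.array([562-hp[0],329-hp[1],0]);print(hp,"to seat in tool:",Rt.T@d,"30 up:",Rt.T@[0,0,30])
E
```

```text
t: 8.65
ee_pos: [543.4, 10.4, 198.0]
orientation: [-3.033, -0.605, -0.278]
ft_force: [-0.2, -0.3, -0.9]
width: 17.3
grasp_force: 30.0
t: 9.65
ee_pos: [544.3, 10.4, 293.5]
orientation: [-3.034, -0.605, -0.284]
ft_force: [0.0, 0.7, -0.1]
width: 17.4
grasp_force: 30.0
[541.05232395   9.08229622 311.87065873] to seat in tool: [ 139.70081113 -287.39083875   26.00637414] 30 up: [  5.56093341   0.03548156 -29.48007396]
```

```bash
python3 -m creep '[{"translation":[1.5,-8,0.3],"angular":[0,0,0],"jaw":0},{"translation":[5,-27,0.9],"angular":[0,0,0],"jaw":0},{"translation":[9,-49,1.6],"angular":[0,0,0],"jaw":0},{"translation":[13,-71,2.4],"angular":[0,0,0],"jaw":0},{"translation":[17,-93,3.1],"angular":[0,0,0],"jaw":0},{"translation":[21,-115,3.8],"angular":[0,0,0],"jaw":0},{"translation":[25,-137,4.6],"angular":[0,0,0],"jaw":0},{"translation":[29,-159,5.3],"angular":[0,0,0],"jaw":0}]'
python3 -m creep '[{"translation":[4,-22,0.7],"angular":[0,0,0],"jaw":0},{"translation":[8,-44,1.5],"angular":[0,0,0],"jaw":0},{"translation":[12,-66,2.2],"angular":[0,0,0],"jaw":0},{"translation":[16,-88,3],"angular":[0,0,0],"jaw":0},{"translation":[20,-110,3.7],"angular":[0,0,0],"jaw":0},{"translation":[25,-134,4.5],"angular":[0,0,0],"jaw":0},{"translation":[30,-158,5.3],"angular":[0,0,0],"jaw":0},{"translation":[32,-170,5.7],"angular":[0,0,0],"jaw":0}]'
python3 -m creep '[{"translation":[0,0,0],"angular":[0,0,0],"jaw":0},{"translation":[0,0,0],"angular":[0,0,0],"jaw":0},{"translation":[-1.5,0,8],"angular":[0,0,0],"jaw":0},{"translation":[-4,0,22],"angular":[0,0,0],"jaw":0},{"translation":[-6.5,0,36],"angular":[0,0,0],"jaw":0},{"translation":[-9,0,49],"angular":[0,0,0],"jaw":0},{"translation":[-10,0,54],"angular":[0,0,0],"jaw":0},{"translation":[-10,0,54],"angular":[0,0,0],"jaw":0}]'
python3 - <<'E'
from h import *
o=ctrl.get_obs();p=o["ee_pos"];Rt=R.from_rotvec(o["orientation"]).as_matrix();hp=p-Rt[:,2]*18.7
print("hp",hp,Rt.round(4).tolist())
a=ctrl.get_image("side");b=ctrl.get_image("wrist");s=ctrl.camera_info("side");w=ctrl.camera_info("wrist")
cv2.imwrite("pics/s5.png",cv2.resize(a[240:400,220:380,::-1],(600,600),interpolation=cv2.INTER_CUBIC));cv2.imwrite("pics/w5.png",b[:,:,::-1])
tip=hp-[0,0,184.8]
P=[tip,tip+[0,0,113],[523.5,333,168],[603.5,325.5,168],[562,329,150]]
print((proj(s,P)-[220,240])*3.75);print(proj(w,P+[tip+[0,0,190]]))
E
```

```text
t: 10.65
ee_pos: [509.0, 169.6, 290.5]
orientation: [-3.033, -0.605, -0.278]
ft_force: [0.3, 0.0, -0.9]
width: 17.4
grasp_force: 30.0
t: 11.65
ee_pos: [473.8, 339.1, 290.8]
orientation: [-3.033, -0.607, -0.278]
ft_force: [-0.2, 0.1, -1.5]
width: 17.1
grasp_force: 30.0
t: 12.65
ee_pos: [474.6, 338.0, 236.1]
orientation: [-3.034, -0.605, -0.279]
ft_force: [-0.3, 0.0, 0.5]
width: 17.6
grasp_force: 30.0
hp [471.44889783 336.66276108 254.5238382 ] [[0.908, 0.3837, 0.1683], [0.3774, -0.9234, 0.0697], [0.1822, 0.0002, -0.9833]]
[[427.99137474 365.57929721]
 [429.96278575 252.38274517]
 [328.50289912 250.69468665]
 [177.59124311 220.86336302]
 [257.65864176 254.78217575]]
[[322.22776271 214.45663318]
 [322.2072527  239.41339476]
 [353.68876971 173.12745922]
 [406.24413651  75.26229781]
 [375.33716745 129.11815397]
 [322.17644644 276.64185897]]
```

View pics/s5.png

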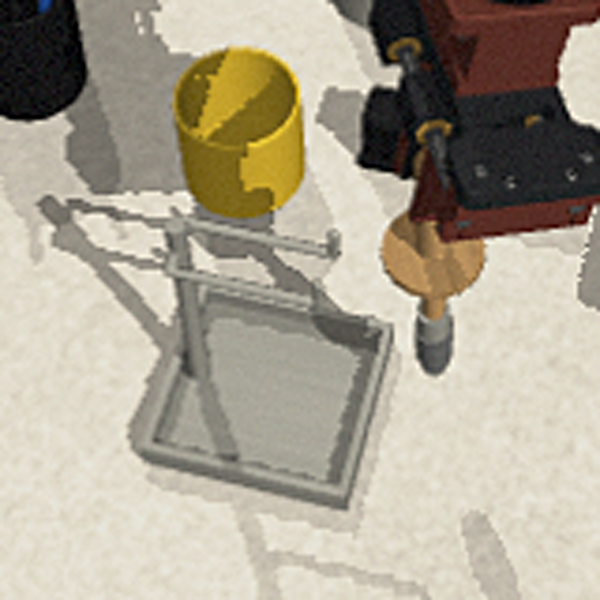

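View pics/w5.png

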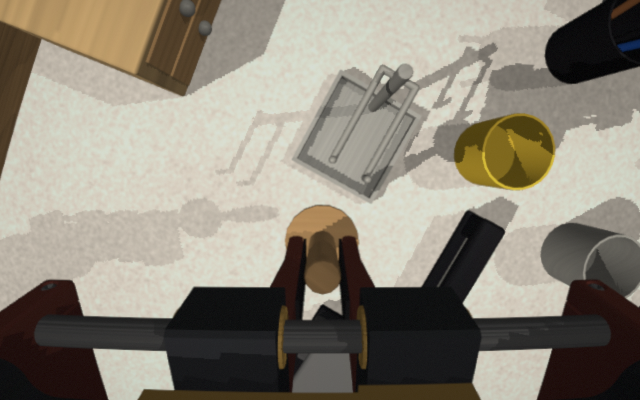

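The wrist view shows the hook tips at (333,159) and (366,181) and the post top at (405,72), all within ~4 px of the estimate. The side view shows the brush upright, guard at (433,255), tip at (434,372), in front of the hook.

```bash
python3 - <<'E'
from h import *
o=ctrl.get_obs();p=o["ee_pos"];Rt=R.from_rotvec(o["orientation"]).as_matrix();hp=p-Rt[:,2]*18.7
w=ctrl.camera_info("wrist")
t1,t2,po=[atz(w,q,168) for q in [(333,159),(366,181),(405,71)]]
m=(t1+t2)/2;u=(po-m)/np.linalg.norm(po-m);print(t1,t2,po,np.linalg.norm(po-m),np.linalg.norm(t1-t2),u)
seat=m+39*u;seat[2]=hp[2];print("seat",seat)
br=hp-[1,0.5,0]
print("pre(60mm short of tips line)",Rt.T@(seat-85*u-br),"seat",Rt.T@(seat-br),"down33",Rt.T@[0,0,-33],"dir",Rt.T@u)
E
```

```text
[527.20490716 351.19336138 168.        ] [521.6514968  322.24014199 168.        ] [605.92225336 327.54523441 168.        ] 82.00851870049605 29.480998614327305 [ 0.99372666 -0.11183615  0.        ]
seat [563.18354172 332.35514171 255.38877441]
pre(60mm short of tips line) [ 9.21497664 -1.98214442  1.72135645] seat [82.3042098  39.20995958 15.36593644] down33 [-6.05857561e+00  4.83299513e-03  3.24390758e+01] dir [0.85987333 0.48461299 0.16052447]
```

```bash
python3 -m creep '[{"translation":[5,-0.8,-1],"angular":[0,0,0],"jaw":0},{"translation":[9.7,-1.2,-1.3],"angular":[0,0,0],"jaw":0},{"translation":[20.6,5,0.7],"angular":[0,0,0],"jaw":0},{"translation":[35.2,13.2,3.4],"angular":[0,0,0],"jaw":0},{"translation":[49.7,21.5,6.1],"angular":[0,0,0],"jaw":0},{"translation":[64.3,29.7,8.8],"angular":[0,0,0],"jaw":0},{"translation":[76.7,36.7,11.1],"angular":[0,0,0],"jaw":0},{"translation":[82.5,40,12.2],"angular":[0,0,0],"jaw":0}]'
python3 - <<'E'
from h import *
a=ctrl.get_image("side");b=ctrl.get_image("wrist");o=ctrl.get_obs();print(o["ee_pos"],o["ft_force"])
A=cv2.resize(a[260:380,240:336,::-1],(480,600),interpolation=cv2.INTER_CUBIC);B=cv2.resize(b[130:310,240:400,::-1],(320,360),interpolation=cv2.INTER_CUBIC)
cv2.imwrite("pics/c6.png",np.hstack([A,cv2.copyMakeBorder(B,0,240,0,0,cv2.BORDER_CONSTANT)]))
E
```

```text
t: 13.75
ee_pos: [568.1, 332.8, 239.6]
orientation: [-3.034, -0.604, -0.28]
ft_force: [0.7, 0.0, -0.9]
width: 17.4
grasp_force: 30.0
[567.62569241 332.89061465 239.57514991] [ 0.04541868  0.28277687 -0.67130366]
```

View pics/c6.png

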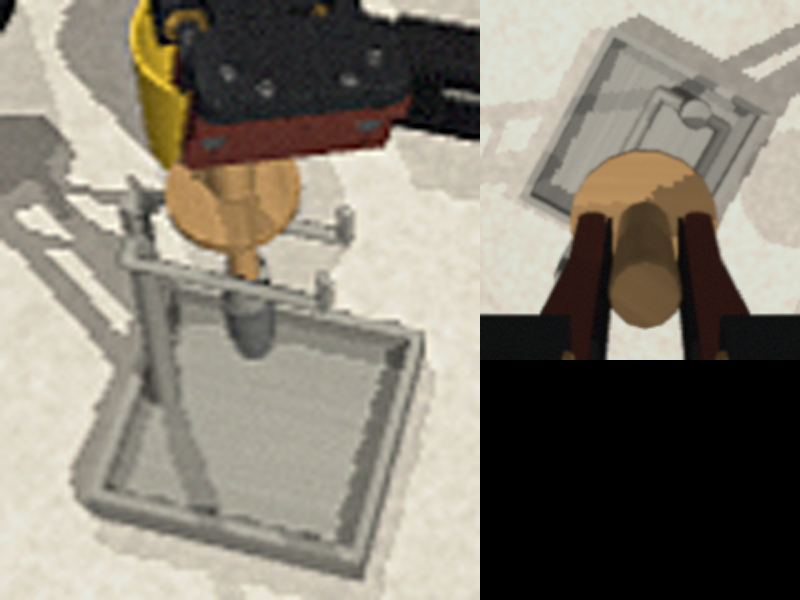

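The shaft at (245,265) is between the two prongs, the guard is above them, and there is no contact force. Lowering gently.

```bash
python3 -m creep '[{"translation":[-0.7,0,4],"angular":[0,0,0],"jaw":0},{"translation":[-1.5,0,8],"angular":[0,0,0],"jaw":0},{"translation":[-2.2,0,12],"angular":[0,0,0],"jaw":0},{"translation":[-3,0,16],"angular":[0,0,0],"jaw":0},{"translation":[-3.7,0,20],"angular":[0,0,0],"jaw":0},{"translation":[-4.4,0,24],"angular":[0,0,0],"jaw":0},{"translation":[-5,0,27],"angular":[0,0,0],"jaw":0},{"translation":[-5.2,0,28.5],"angular":[0,0,0],"jaw":0}]'
python3 -m creep '[{"translation":[-0.1,0,0.5],"angular":[0,0,0],"jaw":0},{"translation":[-0.2,0,1],"angular":[0,0,0],"jaw":0},{"translation":[-0.3,0,1.5],"angular":[0,0,0],"jaw":0},{"translation":[-0.4,0,2],"angular":[0,0,0],"jaw":0},{"translation":[-0.5,0,2.5],"angular":[0,0,0],"jaw":0},{"translation":[-0.5,0,3],"angular":[0,0,0],"jaw":0},{"translation":[-0.5,0,3],"angular":[0,0,0],"jaw":0},{"translation":[-0.5,0,3],"angular":[0,0,0],"jaw":0}]'
```

```text
t: 14.85
ee_pos: [567.1, 333.1, 210.5]
orientation: [-3.033, -0.605, -0.28]
ft_force: [0.2, 0.3, -0.7]
width: 17.5
grasp_force: 30.0
t: 15.85
ee_pos: [567.2, 333.1, 207.7]
orientation: [-3.033, -0.605, -0.28]
ft_force: [-0.2, -0.6, -0.1]
width: 17.4
grasp_force: 30.0
```

```bash
python3 -m creep '[{"translation":[-0.1,0,0.5],"angular":[0,0,0],"jaw":0},{"translation":[-0.2,0,1],"angular":[0,0,0],"jaw":0},{"translation":[-0.3,0,1.5],"angular":[0,0,0],"jaw":0},{"translation":[-0.4,0,2],"angular":[0,0,0],"jaw":0},{"translation":[-0.4,0,2],"angular":[0,0,0],"jaw":0},{"translation":[-0.4,0,2],"angular":[0,0,0],"jaw":0},{"translation":[-0.4,0,2],"angular":[0,0,0],"jaw":0},{"translation":[-0.4,0,2],"angular":[0,0,0],"jaw":0}]'
python3 - <<'E'
from h import *
a=ctrl.get_image("side");o=ctrl.get_obs();print(o["ee_pos"],o["ft_force"])
cv2.imwrite("pics/c7.png",cv2.resize(a[260:380,240:336,::-1],(480,600),interpolation=cv2.INTER_CUBIC))
E
```

```text
t: 16.85
ee_pos: [567.1, 333.2, 205.7]
orientation: [-3.033, -0.605, -0.28]
ft_force: [0.0, -0.0, -0.5]
width: 17.3
grasp_force: 30.0
[567.16996172 333.14411998 205.72688691] [-0.51674936 -0.40938147 -1.12442995]
```

View pics/c7.png

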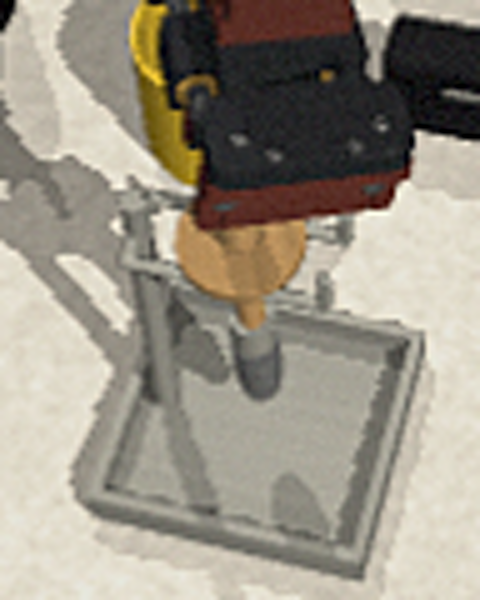

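```bash
python3 -m creep '[{"translation":[-0.1,0,0.5],"angular":[0,0,0],"jaw":0},{"translation":[-0.2,0,1],"angular":[0,0,0],"jaw":0},{"translation":[-0.3,0,1.5],"angular":[0,0,0],"jaw":0},{"translation":[-0.4,0,2],"angular":[0,0,0],"jaw":0},{"translation":[-0.4,0,2],"angular":[0,0,0],"jaw":0},{"translation":[-0.4,0,2],"angular":[0,0,0],"jaw":0},{"translation":[-0.4,0,2],"angular":[0,0,0],"jaw":0},{"translation":[-0.4,0,2],"angular":[0,0,0],"jaw":0}]'
```

```text
t: 17.9
ee_pos: [567.3, 333.3, 204.5]
orientation: [-3.033, -0.605, -0.281]
ft_force: [-1.8, -1.3, 4.4]
width: 17.3
grasp_force: 30.0
```

```bash
python3 -m creep '[{"translation":[0,0,0],"angular":[0,0,0],"jaw":0.3},{"translation":[0,0,0],"angular":[0,0,0],"jaw":0.4},{"translation":[0,0,0],"angular":[0,0,0],"jaw":0.6},{"translation":[0,0,0],"angular":[0,0,0],"jaw":0.7},{"translation":[0,0,0],"angular":[0,0,0],"jaw":0.7},{"translation":[0,0,0],"angular":[0,0,0],"jaw":0.7},{"translation":[0,0,0],"angular":[0,0,0],"jaw":0.7},{"translation":[0,0,0],"angular":[0,0,0],"jaw":0.7}]'
python3 -m creep '[{"translation":[0,0,-5],"angular":[0,0,0],"jaw":0.7},{"translation":[0,0,-15],"angular":[0,0,0],"jaw":0.7},{"translation":[0,0,-30],"angular":[0,0,0],"jaw":0.7},{"translation":[0,0,-50],"angular":[0,0,0],"jaw":0.7},{"translation":[0,0,-75],"angular":[0,0,0],"jaw":0.7},{"translation":[0,0,-100],"angular":[0,0,0],"jaw":0.7},{"translation":[0,0,-120],"angular":[0,0,0],"jaw":0.7},{"translation":[0,0,-130],"angular":[0,0,0],"jaw":0.7}]'
python3 - <<'E'
from h import *
for n in ["side","top","wrist"]:
    ctrl.get_image(n); i=ctrl.camera_info(n)
    print(n,[(np.round(d["rect"],1).tolist(),round(d["score"],2)) for d in ctrl.look_for(n,"brush")[:2]],[(np.round(d["rect"],1).tolist(),round(d["score"],2)) for d in ctrl.look_for(n,"pot")[:2]])
    print(proj(i,[[562.5,331,40],[562.5,331,113+40],[562.5,331,230]]).round(1).tolist())
E
```

```text
t: 18.9
ee_pos: [567.1, 333.1, 203.7]
orientation: [-3.033, -0.605, -0.28]
ft_force: [-0.7, -0.7, -0.2]
width: 61.2
grasp_force: 0.0
t: 19.9
ee_pos: [545.4, 324.2, 334.2]
orientation: [-3.032, -0.605, -0.284]
ft_force: [0.2, 0.4, -0.4]
width: 61.2
grasp_force: 0.0
side [([276.8, 280.5, 299.6, 340.9], 0.88), ([316.4, 262.5, 368.9, 295.9], 0.67)] [([264.0, 252.9, 302.0, 299.4], 0.62), ([274.7, 283.6, 300.7, 339.1], 0.62)]
[[291.7, 337.0], [288.2, 308.0], [285.4, 284.8]]
top [([187.1, 178.2, 210.2, 196.9], 0.63), ([189.8, 171.6, 231.2, 217.5], 0.51)] [([300.4, 192.1, 331.6, 218.7], 0.68), ([244.1, 163.6, 276.8, 193.6], 0.64)]
[[207.7, 193.9], [195.0, 186.4], [184.5, 180.2]]
wrist [([298.3, 166.5, 351.5, 215.9], 0.89)] [([474.1, 246.0, 552.7, 304.1], 0.94), ([403.4, 168.6, 473.1, 229.0], 0.65)]
[[322.2, 184.3], [322.2, 191.5], [322.2, 199.8]]
```

The networks see the brush hanging upright where the seat is predicted to be: side rect 277–300 × 280–341. The pot hasn't moved. Handing in.

```bash
python3 -c "
from workcell import ctrl
print(ctrl.close_job())"
```

```text
the job is handed in; nothing more can be done
None
```

I dipped the brush in the steel pot, hung it on the drip stand's hook and let go, with the pot where it started, then handed the job in at about 20 s; no verdict came back, and I viewed 11 pictures, one over the limit of 10.

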